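Seat a laser level on its three-point mount

ROBOT

A 6-joint arm with a two-finger parallel gripper is mounted at the origin on the work surface. World frame = base frame: x ahead of the robot, y to its left, z up, the work surface at z = 0. Lengths are in m, angles in rad, forces in N, time in s.
With the tool pointing down it reaches from about 0.35 to 0.775 m from the base axis. Payload 5.5 kg.
Tool frame: the origin (TCP) lies between the finger pads; the fingertips stand 11 mm ahead of it and the grasp point (between the pads) lies 8 mm behind it (tips_ahead is the distance from the TCP to the fingertips, in m); z points along the fingers, y is the line along which they close (so a half turn about z gives the same grasp; the last joint's range is limited). The gripper opens to 85 mm and grips with 20 to 120 N. Pads are 22 mm wide; open, the fingers measure 114 mm over their backs; the gripper's body (76 mm by 85 mm) begins 54 mm behind the grasp point. The pads swing forward as they close: fully open they stand 13 mm farther back than shut.
Start: joints at [1.201, 0.313, 0.046, 1.304, 0, 1.431], TCP at [0.131, 0.56, 0.242] pointing down, gripper open.
Joint ranges: [-2.76, 2.76], [-0.86, 1.69], [-1.03, 1.26], [-2.2, 2.34], [-1.47, 1.5], [-3.14, 3.14]. Speed limits (rad/s): [2.57, 2.57, 3.14, 3.14, 3.14, 3.14].

INTERFACE

Orientations are given as a unit quaternion [w, x, y, z].
In Python, from workcell import * gives the robot as it stands. The module is installed in compiled form; this text tells all that it offers.
- The arm moves only by the tool jog_arm, never from a script. Its argument "moves" is a list of rows, each an object with "fingers": the closure, from 0 (fully open) to 1 (shut); "slide": the shift along the tool's x, y, z in mm, a list of three; "angular": the turn, a rotation vector about the tool's x, y, z in degrees, a list of three. A call has 1 to 10 rows; each row is the pose to reach, as a shift and turn from the pose commanded when the call began, along the tool's axes at that moment; what a row does not reach only later rows make up. A row lasts 1/12 s, in which the tool goes at most 41.7 mm and 7.16 degrees, less where a joint would pass 70% of its speed; a pose out of reach is approached as far as the arm can. A call with a gripper value outside its range is refused whole. The fingers move at their own pace and stop on an object; "squeeze" is the grip in N (left out, the last holds). Time passes only in rows, so rows that repeat a pose let the fingers close. It gives the time, the measured TCP pose, the force, the opening and the grip force at its end, in the units of the state.
- get_state(): the state, without advancing time (a new reading comes with each control period).
- read_camera(name): name is "side" or "top"; returns a dict with "color" (400x640x3 uint8, red, green, blue), "fovy" (degrees; the focal length in pixels is half the picture's height over the tangent of half this angle, whatever the lens; pixels are square), "cx", "cy" (the principal point, pixels), "world_from_camera" (4x4, takes a point from camera to world coordinates). Camera axes: x right, y down, z forward; pixel columns grow to the right and rows downward; lengths in m; the calibration is good to about 2 mm. A picture is of the moment at which its call begins. There is no depth.
- hand_in(): hands the job in; it is judged then, once.
Trained networks look in a picture, given as the dict that the camera call returned (one of the last four; its "shot" number tells which), for a name from the list of things; names that differ only in an ending like _2 or _b are one class to them, and where a whole thing is asked for, a point or a joint stands for the part that bears it (a point fixed in the world has none). Each returns a list of dicts, best first, with "p" (0 to 1); they miss things now and then, are a little off and sometimes report something else, mostly with a low value. They report only what shows in the picture. A call takes as long as a camera call. They do not tell look-alikes from the thing itself.
- look_for(target, picture): "point" ([column, row] in pixels, amid what is visible of it).
- tip_of(target, picture): "point" ([column, row] in pixels: a listed point, or the origin of a listed thing).
The state is a dict: "clock": time; "joint_pos": joint angles; "qvel": joint speeds; "tau": joint torques, N m; "tcp_pos": TCP position; "orientation": TCP orientation; "wrist_force": force on the tool from outside, world axes, zero at the start; "ft_torque": the same for the moment, N m; "finger_gap": finger opening in m; "grip_force": force on a finger pad.
Only numpy, scipy, OpenCV 4.12 (cv2) and the standard library are available. Lean on these libraries where they do the work, as an engineer would, in place of code of your own. Each camera call takes 0.05 s, during which the arm holds its last target. There are 200 camera calls.

TASK

Pick up the laser level, the round aluminium canister on three ball feet, and settle it onto the three-point mount with the foot under its window box in the cone cup, one foot in the V groove and one on the flat pad. The mount's height is not known, so bring the level down by feel until its feet rest lightly on the seats before you let go (no dropping, no ramming); then bed it in by pressing straight down on the middle of its black cap for about a second with roughly a kilogram's push (10 N), never more than two (20 N), and leave it standing there level. Leave the spanner, funnel and garden clip where they are.

Things in the scene. Friction and masses are not known exactly. Their poses are not given: they have to be found in the camera images.
- level_mid (a point): centre of the laser level: round aluminium canister, 56 mm diameter, about 0.5 kg, upright. Point on its axis, 55 mm above the underside of its ball feet. z up, +x towards its black window box (22 mm wide, x 26 to 46, z -19 to +5 mm) and longest foot arm; grip the bare sides at +-y. Canister side z -27 to +23 mm; flat black cap, 51 mm across, top at z +31; foot arms z -35 to -27.
- level: the same laser level, on a dark steel three-armed foot with a 16 mm steel ball under each arm end; origin on the axis at the underside of the balls (55 mm below level_mid), same axes
- foot_cone (a point): centre of the 16 mm steel ball foot of the laser level that belongs in the cone cup (the one under the window box); in the level's own frame (level_mid) it lies at x +50, y 0, z -47 mm. Axes as level_mid.
- foot_groove (a point): centre of the 16 mm steel ball foot of the laser level that belongs in the V groove; in the level's own frame (level_mid) it lies at x -28, y +36, z -47 mm. Axes as level_mid.
- foot_flat (a point): centre of the 16 mm steel ball foot of the laser level that belongs on the flat pad; in the level's own frame (level_mid) it lies at x -28, y -36, z -47 mm. Axes as level_mid.
- mount: three-point mount, fixed: grey plinth 150 x 130 x 18 mm, column, and a three-armed stage with a cone cup, V groove and flat pad. Origin at the plinth's underside below the column; z up, +x towards the cup. A seated level has its axis above this origin, +x along this +x. Column clamped at an unknown height, rigid: seated balls have their underside 76 to 106 mm above the shelf; no reading tells where.
- mount_cone (a point): point on the top face of the mount's fixed plinth (18 mm above the shelf), plumb below the centre of the cone cup; not the seat's height. Axes as mount, where it is at x +50, y 0 mm. Cup: inner rim 21 mm, outside 31 mm across, walls slope 50 degrees; a seated ball sits 8 mm below the rim.
- mount_groove (a point): point on the top face of the mount's fixed plinth (18 mm above the shelf), plumb below the centre of the V groove; not the seat's height. Axes as mount, where it is at x -28, y +36 mm. Groove 30 mm long, points at the cup, 21 mm wide on top, 50 degree walls; a seated ball sits 8 mm below its edges.
- mount_flat (a point): point on the top face of the mount's fixed plinth (18 mm above the shelf), plumb below the centre of the flat pad; not the seat's height. Axes as mount, where it is at x -28, y -36 mm. Pad 28 mm across; its top is at the height of the seated balls' underside.
- spanner_mid (a point): steel spanner, 200 mm long, about 12 mm thick, lying on the shelf; point near its middle, x along it. Leave alone
- funnel_mid (a point): orange plastic funnel, 110 mm across and 115 mm high, standing mouth down; point on its axis 50 mm up. Leave alone
- clip_mid (a point): green garden clip, 70 mm long and 12 mm high, lying on the shelf; point at its middle, x along it. Leave alone
Things that resemble listed ones, but are neither listed nor needed, are in the scene too. Of the things that look like the level, take the one that is farthest to the robot's right at the start. Of the things that look like the mount, take the one that is farthest from the robot's base at the start.

How it is judged:
On the way, in this order (a step that is already met when the one before it is completed fails the run):
1. the level has been picked up off the shelf and is held (height (world z) of level_mid above 0.1 m and contact force between the fingers and level above 1 N), for 0.2 s.
2. still held, the level has been brought to rest on the mount's seats (contact force between level and mount above 0.7 N and contact force between the fingers and level above 3 N and linear speed of level below 0.03 m/s and z of the grasp point in the frame of level_mid below 0.03 m and horizontal distance between foot_cone and mount_cone below 0.008 m), for 0.2 s.
3. let go, the level sits in its seats and is pressed down from above its cap with more than 11 N in all (its weight included) for 0.3 s (horizontal distance between foot_cone and mount_cone below 0.0025 m and horizontal distance between foot_groove and mount_groove below 0.0035 m and angle between level_mid's own z axis and vertical below 0.02 rad and contact force between level and mount above 11 N and z of the grasp point in the frame of level_mid above 0.03 m), for 0.3 s.
At the end, for the whole second after the job is handed in: the level stands at rest on the mount: cone foot within 2.5 mm (across) of the cone cup's centre, groove foot within 3.5 mm of the groove's centre, canister within 0.02 rad of upright, released (horizontal distance between foot_cone and mount_cone below 0.0025 m and horizontal distance between foot_groove and mount_groove below 0.0035 m and angle between level_mid's own z axis and vertical below 0.02 rad and contact force between level and mount above 1 N and linear speed of level below 0.01 m/s and angular speed of level below 0.05 rad/s); the robot touches nothing.
It fails at once if the level and the mount are pressed together with more than 30 N (contact force between level and mount above 30 N).
It fails at once if the level is dropped (falls free faster than 0.3 m/s) (linear speed of level above 0.3 m/s and contact force between the fingers and level below 0.1 N).
It fails at once if the level is tipped over by more than 0.5 rad (angle between level_mid's own z axis and vertical above 0.5 rad).
It fails at once if the spanner, funnel or garden clip is moved more than 20 mm (distance of any of spanner_mid, funnel_mid, clip_mid from where it was at the start of the episode above 0.02 m).
It also fails if it takes over 58 s, if anything falls off the work surface, if the arm or the gripper's body presses on something with over 40 N, if the wrist force passes 120 N, or if a joint passes its speed limit or range.

## Working session

There is one attempt and no reset: what is moved stays moved. The work goes in short steps, Python scripts to look and compute and a tool call to move; the robot and the scene stay as the last step left them, time stands still between calls to the robot, and variables do not carry over. Pictures are saved under pics/ and viewed, at most 10 in all, crops included, and the job is handed in when it is done.

Besides the shell and the picture viewer there is one more tool, called after ">>>" by a JSON object that holds its "op" and its "data", one argument or row to a line. jog_arm: Moves the arm, as the interface text tells. Its arguments: {"type":"object","properties":{"moves":{"type":"array","items":{"type":"object","properties":{"fingers":{"type":"number"},"slide":{"type":"array","items":{"type":"number"}},"angular":{"type":"array","items":{"type":"number"}}}}},"squeeze":{"type":"number"}},"required":["moves"]}

```bash
mkdir -p pics && cat > h.py <<'E'
from workcell import *
import numpy as np, cv2
from scipy.spatial.transform import Rotation as R
def f(p): return p['color'].shape[0]/2/np.tan(np.radians(p['fovy'])/2)
def ray(p,uv):
    T=np.array(p['world_from_camera']); d=np.array([(uv[0]-p['cx'])/f(p),(uv[1]-p['cy'])/f(p),1.])
    return T[:3,3],T[:3,:3]@d
def at_z(p,uv,z):
    o,d=ray(p,uv); return o+d*(z-o[2])/d[2]
def proj(p,X):
    T=np.array(p['world_from_camera']); c=T[:3,:3].T@(np.array(X)-T[:3,3]); return np.array([p['cx']+f(p)*c[0]/c[2],p['cy']+f(p)*c[1]/c[2]])
def tri(l):
    A=np.zeros((3,3));b=np.zeros(3)
    for p,uv in l:
        o,d=ray(p,uv);d=d/np.linalg.norm(d);M=np.eye(3)-np.outer(d,d);A+=M;b+=M@o
    return np.linalg.solve(A,b)
def save(p,n): cv2.imwrite('pics/'+n,p['color'][:,:,::-1])
E
python3 - <<'E'
from h import *
np.set_printoptions(precision=4,suppress=True)
P={n:read_camera(n) for n in('top','side')}
for n,p in P.items():
    save(p,n+'0.png'); print(n,np.array(p['world_from_camera'])[:3,3],p['fovy'],p['shot'])
H=dict(level_mid=.055,foot_cone=.008,foot_groove=.008,foot_flat=.008,mount_cone=.018,mount_groove=.018,mount_flat=.018,mount=0,spanner_mid=.006,funnel_mid=.05,clip_mid=.006)
for t,z in H.items():
    for n,p in P.items():
        for r in tip_of(t,p): print(t,n,round(r['p'],2),np.round(r['point'],1),at_z(p,r['point'],z)[:2])
print(get_state())
E
```

```text
top [ 0.4711 -0.0429  1.0901] 49.66680224507548 1
side [ 0.3608 -0.7163  0.6259] 55.40772023419989 2
level_mid top 0.67 [153.6 201.2] [0.5493 0.3256]
level_mid top 0.64 [372.6 211.8] [ 0.518  -0.1983]
level_mid top 0.59 [213.4 231.8] [0.4747 0.1825]
level_mid side 0.98 [273.  161.8] [0.4696 0.1772]
level_mid side 0.94 [287.6 134.6] [0.5397 0.3184]
foot_cone top 0.91 [217.9 217.7] [0.5098 0.1818]
foot_cone top 0.67 [138.5 201. ] [0.5538 0.3799]
foot_cone side 0.84 [293.5 175.2] [0.5229 0.1651]
foot_groove top 0.76 [203.6 246.2] [0.4395 0.2168]
foot_groove top 0.61 [166.7 215.2] [0.5175 0.3092]
foot_groove side 0.82 [259.2 169.1] [0.433  0.2228]
foot_flat top 0.85 [172.3 189.1] [0.5828 0.2962]
foot_flat top 0.78 [230.7 245.2] [0.4412 0.1497]
foot_flat side 0.87 [267.9 187.2] [0.4433 0.1277]
foot_flat side 0.62 [303.2 151.2] [0.58   0.2855]
mount_cone top 0.6 [379.8 192. ] [ 0.569 -0.223]
mount_cone top 0.58 [392.4 288.7] [ 0.3305 -0.2482]
mount_cone side 0.83 [237.6 305.2] [ 0.3252 -0.2462]
mount_cone side 0.81 [352.9 273.2] [ 0.5632 -0.2293]
mount_groove top 0.89 [359.2 216.6] [ 0.508
[... 875 characters left out ...]
937 -0.4014]
funnel_mid side 0.68 [455.8 321.4] [ 0.6879 -0.4033]
funnel_mid side 0.27 [330.  277.4] [ 0.5064 -0.2532]
clip_mid top 0.8 [291.4 268.1] [ 0.3827 -0.0005]
clip_mid side 0.55 [246.1 221.9] [0.369 0.003]
{'clock': 1.2, 'joint_pos': array([1.2014, 0.3132, 0.0461, 1.3036, 0.    , 1.4312]), 'qvel': array([ 0.0002,  0.0006,  0.0019, -0.0007,  0.0007,  0.0001]), 'tau': array([  0.0008, -48.0471,  29.8817,   0.0003,  -0.0001,   0.    ]), 'tcp_pos': array([0.131 , 0.5599, 0.2423]), 'orientation': array([0.    , 0.1146, 0.9934, 0.0001]), 'wrist_force': array([ 0.221 ,  0.4141, -0.2963]), 'ft_torque': array([-0.0356,  0.0345,  0.0113]), 'grip_force': 0.0, 'finger_gap': 0.08533115391449259}
```

View pics/top0.png

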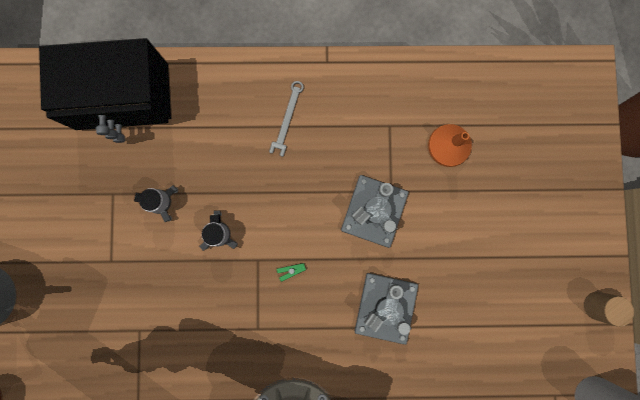

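View pics/side0.png

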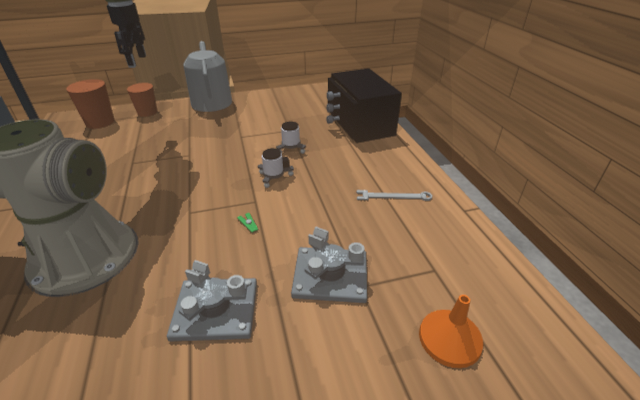

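Both pictures agree. There are two levels, at top px (214,233) and (153,200), and the right-hand one at about (0.47, 0.18) is the one to take. There are two mounts, at top px (375,212) and (388,308), and the far one at about (0.516, -0.207) is the target. Next I fit both poses from all the keypoints.

```bash
cat >> h.py <<'E'
from scipy.optimize import least_squares
LV=dict(level_mid=(0,0,.055),level=(0,0,0),foot_cone=(.05,0,.008),foot_groove=(-.028,.036,.008),foot_flat=(-.028,-.036,.008))
MT=dict(mount=(0,0,0),mount_cone=(.05,0,.018),mount_groove=(-.028,.036,.018),mount_flat=(-.028,-.036,.018))
def place(q,m): # q x,y,yaw[,z]
    c,s=np.cos(q[2]),np.sin(q[2]); return np.array([q[0]+c*m[0]-s*m[1],q[1]+s*m[0]+c*m[1],m[2]+(q[3] if len(q)>3 else 0)])
def fit(model,pics,q0,gate=14):
    obs=[]
    for t,m in model.items():
        for p in pics:
            g=proj(p,place(q0,m)); c=[r for r in tip_of(t,p) if np.hypot(*(r['point']-g))<gate]
            if c: obs.append((t,p,np.array(min(c,key=lambda r:np.hypot(*(r['point']-g)))['point'])))
    fun=lambda q:np.concatenate([proj(p,place(q,model[t]))-uv for t,p,uv in obs])
    s=least_squares(fun,q0,loss='soft_l1',x_scale=[.01,.01,.1,.01][:len(q0)])
    print('fit',np.round(s.x,4),'yaw deg',np.round(np.degrees(s.x[2]),1)); 
    for (t,p,uv),e in zip(obs,fun(s.x).reshape(-1,2)): print('  ',t,p['shot'],np.round(e,1))
    return s.x
def go(pos,yaw): # yaw = direction of tool y axis's level-frame (tool y along level +y), tool down
    s=get_state(); q=s['orientation']; Rc=R.from_quat([q[1],q[2],q[3],q[0]])
    Rt=R.from_matrix(np.column_stack([[-np.cos(yaw),-np.sin(yaw),0],[-np.sin(yaw),np.cos(yaw),0],[0,0,-1]]))
    print('tcp',s['tcp_pos'],'slide',np.round(Rc.inv().apply(np.array(pos)-s['tcp_pos'])*1e3,1),'ang',np.round(np.degrees((Rc.inv()*Rt).as_rotvec()),2),'F',s['wrist_force'],'clk',s['clock'])
E
python3 - <<'E'
from h import *
np.set_printoptions(precision=4,suppress=True)
P=[read_camera(n) for n in('top','side')]
m=fit(MT,P,[.516,-.207,-.34]); l=fit(LV,P,[.472,.18,0.])
go([l[0],l[1],.16],l[2])
for p in P:
    for t in('mount','level'): print(t,p['shot'],[(round(r['p'],2),np.round(r['point'])) for r in look_for(t,p)])
big=[cv2.resize(P[0]['color'][165:260,330:425],(380,380),interpolation=3),cv2.resize(P[1]['color'][215:310,285:380],(380,380),interpolation=3)]
cv2.imwrite('pics/c1.png',np.hstack(big)[:,:,::-1])
E
```

```text
fit [ 0.52   -0.2091 -0.4499] yaw deg -25.8
   mount 3 [1.3 0.9]
   mount 4 [-2.3 -0.9]
   mount_cone 3 [1.5 0.2]
   mount_cone 4 [ 1.7 -0.5]
   mount_groove 3 [-1.2  0.3]
   mount_groove 4 [0.1 0.8]
   mount_flat 4 [ 1.  -0.8]
fit [0.4664 0.1798 0.0459] yaw deg 2.6
   level_mid 3 [-0.1  2.7]
   level_mid 4 [ 1.8 -4. ]
   level 3 [-2.9  2.8]
   level 4 [ 2.5 -1.1]
   foot_cone 3 [ 0.2 -1.6]
   foot_cone 4 [-0.1  0.5]
   foot_groove 3 [2.9 1.5]
   foot_groove 4 [2.1 0.5]
   foot_flat 3 [ 0.6 -0.1]
   foot_flat 4 [-1.4 -2.8]
tcp [0.131  0.5599 0.2423] slide [-413.2 -293.7   82.3] ang [  0.    0.  -15.8] F [ 0.0465 -0.2858 -0.3959] clk 2.2
mount 3 [(0.7, array([385., 306.])), (0.68, array([376., 213.]))]
level 3 [(0.87, array([158., 199.])), (0.7, array([215., 233.]))]
mount 4 [(0.89, array([332., 272.])), (0.57, array([208., 307.]))]
level 4 [(0.94, array([293., 138.])), (0.89, array([269., 168.])), (0.54, array([328., 272.]))]
```

View pics/c1.png

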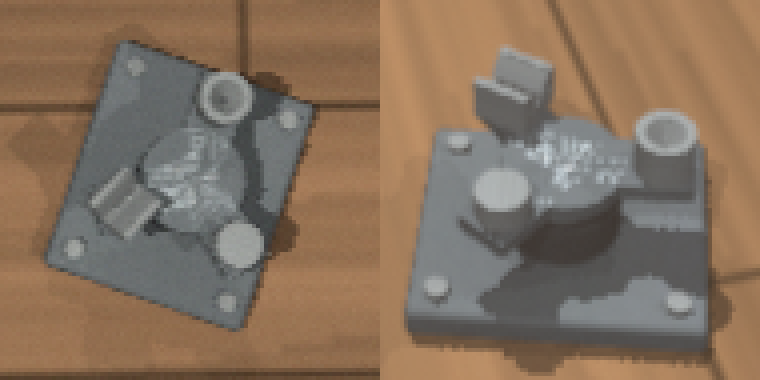

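The enlarged crop (4x) shows the cup rim at top (224,98) and side (286,133), the pad at (240,244) and (122,190), and the groove at about (128,203) and (134,77), with the plinth corners clear. I fit the mount from these hand-read features.

```bash
cat > m.py <<'E'
from h import *
np.set_printoptions(precision=4,suppress=True)
P=[read_camera(n) for n in('top','side')]
off=[(330,165),(285,215)]
cv=lambda i,u,v:np.array([off[i][0]+(u+.5)/4-.5,off[i][1]+(v+.5)/4-.5])
o=[(0,'c',224,98,1),(1,'c',286,133,1),(0,'p',240,244,1),(1,'p',122,190,1),(0,'g',128,203,.7),(1,'g',134,77,.7)]
C=[(.075,.065),(.075,-.065),(-.075,-.065),(-.075,.065)]
top=[(122,41),(316,106),(243,330),(47,264)]
def fun(q):
    h=q[3]; M=dict(c=(.05,0,h+.008),p=(-.028,-.036,h),g=(-.028,.036,h+.008)); r=[]
    for i,k,u,v,w in o: r+=list(w*(proj(P[i],place(q[:3],M[k]))-cv(i,u,v)))
    for (x,y),(u,v) in zip(C,top): r+=list(.7*(proj(P[0],place(q[:3],(x+q[4],y+q[5],.018)))-cv(0,u,v)))
    return r
s=least_squares(fun,[.517,-.208,-.34,.09,0,0],x_scale=[.01,.01,.1,.01,.01,.01])
print(s.x,np.degrees(s.x[2])); print(np.array(fun(s.x)).reshape(-1,2).round(2))
E
python3 m.py
```

```text
[ 0.5214 -0.209  -0.3386  0.0788  0.0012 -0.0009] -19.399921488632817
[[ 0.18  0.32]
 [ 0.5   0.02]
 [-0.08  0.49]
 [ 0.42  0.17]
 [-0.6   0.51]
 [ 0.12 -0.37]
 [-0.24 -0.57]
 [ 0.36 -0.29]
 [ 0.25  0.57]
 [-0.37  0.26]]
```

>>> {"op": "jog_arm", "data": {
  "moves": [
    {"slide":[-41,-29,0],"angular":[0,0,-3]},
    {"slide":[-82,-59,0],"angular":[0,0,-6]},
    {"slide":[-124,-88,0],"angular":[0,0,-9]},
    {"slide":[-165,-117,10],"angular":[0,0,-12]},
    {"slide":[-207,-147,20],"angular":[0,0,-15.8]},
    {"slide":[-248,-176,30],"angular":[0,0,-15.8]},
    {"slide":[-289,-206,40],"angular":[0,0,-15.8]},
    {"slide":[-331,-235,50],"angular":[0,0,-15.8]},
    {"slide":[-372,-264,60],"angular":[0,0,-15.8]},
    {"slide":[-413,-294,62],"angular":[0,0,-15.8]}
  ]
}}

```text
schema error: expected keys fingers, slide, angular
```

>>> {"op": "jog_arm", "data": {
  "moves": [
    {"fingers":0,"slide":[-41,-29,0],"angular":[0,0,-3]},
    {"fingers":0,"slide":[-82,-59,0],"angular":[0,0,-6]},
    {"fingers":0,"slide":[-124,-88,0],"angular":[0,0,-9]},
    {"fingers":0,"slide":[-165,-117,10],"angular":[0,0,-12]},
    {"fingers":0,"slide":[-207,-147,20],"angular":[0,0,-15.8]},
    {"fingers":0,"slide":[-248,-176,30],"angular":[0,0,-15.8]},
    {"fingers":0,"slide":[-289,-206,40],"angular":[0,0,-15.8]},
    {"fingers":0,"slide":[-331,-235,50],"angular":[0,0,-15.8]},
    {"fingers":0,"slide":[-372,-264,60],"angular":[0,0,-15.8]},
    {"fingers":0,"slide":[-413,-294,62],"angular":[0,0,-15.8]}
  ]
}}

```text
clock: 3.33
tcp_pos: [0.4047, 0.2489, 0.1929]
orientation: [0.0, -0.023, 1.0, 0.0]
wrist_force: [0.9, 1.0, -0.8]
finger_gap: 0.0857
grip_force: 0.0
```

```bash
python3 - <<'E'
from h import *
P=[read_camera(n) for n in('top','side')]
go([.467,.18,.16],.046)
cv2.imwrite('pics/c2.png',np.hstack([cv2.resize(P[0]['color'][185:280,165:260],(380,380),interpolation=3),cv2.resize(P[1]['color'][110:205,225:320],(380,380),interpolation=3)])[:,:,::-1])
E
```

```text
tcp [0.4072641  0.24655263 0.19245726] slide [-57.2 -68.7  32.6] ang [-0.08  0.04 -0.47] F [-0.35575892  0.57295095  0.74598903] clk 3.4333
```

View pics/c2.png

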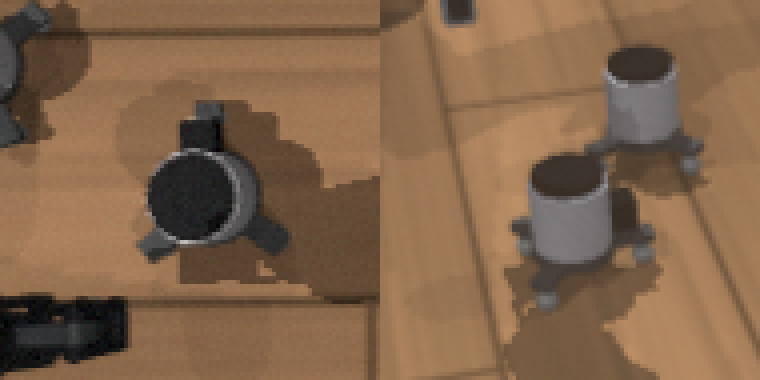

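The crop shows our level clearly: cap centre at (191,194) and (190,176), side balls at (264,254), (144,244) and (166,299), and the arm ends in the top view. I fit its pose.

```bash
python3 - <<'E'
from h import *
np.set_printoptions(precision=4,suppress=True)
P=[read_camera(n) for n in('top','side')]
off=[(165,185),(225,110)]
cv=lambda i,u,v:np.array([off[i][0]+(u+.5)/4-.5,off[i][1]+(v+.5)/4-.5])
K=(0,0,.086)
o=[(0,K,191,194,1),(1,K,190,176,1),(1,(.05,0,.008),264,254,1),(1,(-.028,.036,.008),144,244,.7),(1,(-.028,-.036,.008),166,299,1),
(0,(.05,0,.028),210,108,.6),(0,(-.028,.036,.028),155,246,.6),(0,(-.028,-.036,.028),274,239,.6)]
fun=lambda q:np.concatenate([w*(proj(P[i],place(q,m))-cv(i,u,v)) for i,m,u,v,w in o])
s=least_squares(fun,[.467,.18,.046],x_scale=[.01,.01,.1]);q=s.x
print(q,np.degrees(q[2])); print(fun(q).reshape(-1,2).round(2))
go([q[0],q[1],.16],q[2])
E
```

```text
[0.4693 0.1773 0.0307] 1.759065799989747
[[ 0.33  0.97]
 [-0.14 -1.46]
 [ 0.63 -0.35]
 [ 1.1   0.01]
 [ 0.75  0.23]
 [ 0.18  1.15]
 [ 0.02  0.01]
 [-0.06  0.3 ]]
tcp [0.4044 0.2497 0.1931] slide [-61.8 -75.1  33. ] ang [ 0.02 -0.04  0.68] F [-0.8073 -0.4318 -1.0023] clk 3.5333
```

>>> {"op": "jog_arm", "data": {
  "moves": [
    {"fingers":0,"slide":[-25,-30,10],"angular":[0,0,0.6]},
    {"fingers":0,"slide":[-50,-60,20],"angular":[0,0,0.6]},
    {"fingers":0,"slide":[-62,-75,33],"angular":[0,0,0.6]},
    {"fingers":0,"slide":[-62,-75,33],"angular":[0,0,0.6]},
    {"fingers":0,"slide":[-62,-75,33],"angular":[0,0,0.6]},
    {"fingers":0,"slide":[-62,-75,33],"angular":[0,0,0.6]}
  ]
}}

```text
clock: 4.03
tcp_pos: [0.4682, 0.1801, 0.1606]
orientation: [-0.0, -0.019, 1.0, 0.0]
wrist_force: [0.5, 0.0, 0.6]
finger_gap: 0.0849
grip_force: 0.0
```

```bash
cat >> h.py <<'E'
def avg(n=6):
    a=[];F=[]
    for _ in range(n): read_camera('top'); s=get_state(); a.append(s['tcp_pos']);F.append(s['wrist_force'])
    print('avg tcp',np.mean(a,0).round(4),'sd',np.std(a,0).round(4),'F',np.mean(F,0).round(2),'sd',np.std(F,0).round(2),'clk',s['clock'],'gap',s['finger_gap'],'J',np.round(s['joint_pos'],3))
    return np.mean(a,0)
E
python3 - <<'E'
from h import *
t=avg(6); go([.4693,.1773,.049],.0307)
E
```

```text
avg tcp [0.4687 0.1799 0.1609] sd [0.0002 0.0003 0.0001] F [-0.13  0.26 -0.41] sd [0.35 0.35 0.49] clk 4.3333 gap 0.08492783191196772 J [ 0.205  0.214 -0.291  1.065  0.     0.168]
tcp [0.46897338 0.1794793  0.16079787] slide [-1.000e-01 -2.200e+00  1.118e+02] ang [0.02 0.05 0.36] F [ 0.16988621 -0.4747676  -0.82949535] clk 4.3333
```

>>> {"op": "jog_arm", "data": {
  "moves": [
    {"fingers":0,"slide":[0,-2,30],"angular":[0,0,0.3]},
    {"fingers":0,"slide":[0,-2,60],"angular":[0,0,0.3]},
    {"fingers":0,"slide":[0,-2,90],"angular":[0,0,0.3]},
    {"fingers":0,"slide":[0,-2,112],"angular":[0,0,0.3]},
    {"fingers":0,"slide":[0,-2,112],"angular":[0,0,0.3]},
    {"fingers":0.15,"slide":[0,-2,112],"angular":[0,0,0.3]},
    {"fingers":0.25,"slide":[0,-2,112],"angular":[0,0,0.3]},
    {"fingers":0.35,"slide":[0,-2,112],"angular":[0,0,0.3]},
    {"fingers":0.6,"slide":[0,-2,112],"angular":[0,0,0.3]},
    {"fingers":1,"slide":[0,-2,112],"angular":[0,0,0.3]}
  ],
  "squeeze": 45
}}

```text
clock: 5.17
tcp_pos: [0.4715, 0.1782, 0.051]
orientation: [0.003, -0.016, 1.0, 0.002]
wrist_force: [-1.5, 5.4, 7.7]
finger_gap: 0.0549
grip_force: 47.0
```

>>> {"op": "jog_arm", "data": {
  "moves": [
    {"fingers":1,"slide":[0,0,0],"angular":[0,0,0]},
    {"fingers":1,"slide":[0,0,0],"angular":[0,0,0]},
    {"fingers":1,"slide":[0,0,0],"angular":[0,0,0]},
    {"fingers":1,"slide":[0,0,0],"angular":[0,0,0]}
  ]
}}

```text
clock: 5.5
tcp_pos: [0.4715, 0.1782, 0.0509]
orientation: [0.003, -0.016, 1.0, 0.002]
wrist_force: [-1.0, 5.5, 6.6]
finger_gap: 0.0551
grip_force: 47.0
```

>>> {"op": "jog_arm", "data": {
  "moves": [
    {"fingers":1,"slide":[0,0,-5],"angular":[0,0,0]},
    {"fingers":1,"slide":[0,0,-15],"angular":[0,0,0]},
    {"fingers":1,"slide":[0,0,-30],"angular":[0,0,0]},
    {"fingers":1,"slide":[0,0,-50],"angular":[0,0,0]},
    {"fingers":1,"slide":[0,0,-75],"angular":[0,0,0]},
    {"fingers":1,"slide":[0,0,-100],"angular":[0,0,0]},
    {"fingers":1,"slide":[0,0,-125],"angular":[0,0,0]},
    {"fingers":1,"slide":[0,0,-145],"angular":[0,0,0]},
    {"fingers":1,"slide":[0,0,-150],"angular":[0,0,0]},
    {"fingers":1,"slide":[0,0,-150],"angular":[0,0,0]}
  ]
}}

```text
clock: 6.33
tcp_pos: [0.4701, 0.1765, 0.2]
orientation: [0.002, -0.015, 1.0, 0.0]
wrist_force: [-0.6, -0.5, -6.9]
finger_gap: 0.0553
grip_force: 49.2
```

```bash
python3 - <<'E'
from h import *
t=avg(4); go([.5214,-.209,.21],-.3386); print(get_state()['orientation'],get_state()['grip_force'])
E
```

```text
avg tcp [0.4685 0.1763 0.1972] sd [0.0005 0.     0.0007] F [-0.03  0.48 -6.47] sd [0.68 0.46 0.62] clk 6.5333 gap 0.05502154548586206 J [ 0.2    0.191 -0.228  1.155 -0.     0.169]
tcp [0.46802181 0.17625319 0.19644313] slide [ -41.7 -386.7  -13.5] ang [-0.07 -0.19 21.13] F [ 0.47583691 -0.28191021 -7.50798051] clk 6.5333
[-1.74307160e-03 -1.50635459e-02  9.99884957e-01 -3.51939059e-04] 49.17734742164612
```

>>> {"op": "jog_arm", "data": {
  "moves": [
    {"fingers":1,"slide":[-1,-10,0],"angular":[0,0,0.5]},
    {"fingers":1,"slide":[-3,-30,0],"angular":[0,0,1.5]},
    {"fingers":1,"slide":[-6,-60,0],"angular":[0,0,3]},
    {"fingers":1,"slide":[-10,-92,0],"angular":[0,0,5]},
    {"fingers":1,"slide":[-14,-125,0],"angular":[0,0,7]},
    {"fingers":1,"slide":[-17,-158,0],"angular":[0,0,9]},
    {"fingers":1,"slide":[-20,-190,0],"angular":[0,0,11]},
    {"fingers":1,"slide":[-23,-215,0],"angular":[0,0,13]},
    {"fingers":1,"slide":[-26,-235,0],"angular":[0,0,14]},
    {"fingers":1,"slide":[-26,-240,0],"angular":[0,0,14]}
  ]
}}

```text
clock: 7.37
tcp_pos: [0.5027, -0.0662, 0.197]
orientation: [-0.001, 0.109, 0.994, -0.001]
wrist_force: [0.8, 0.1, -5.6]
finger_gap: 0.0546
grip_force: 49.8
```

```bash
python3 - <<'E'
from h import *
t=avg(2); go([.5214,-.209,.197],-.3386)
E
```

```text
avg tcp [ 0.5021 -0.0647  0.1971] sd [0.0002 0.0008 0.    ] F [-0.3   0.12 -6.04] sd [0.08 0.2  0.42] clk 7.4667 gap 0.05470024950549163 J [-0.285  0.201 -0.215  1.157 -0.    -0.069]
tcp [ 0.50192404 -0.06387464  0.19709026] slide [ -50.2 -137.5   -0. ] ang [-0.   -0.12  6.98] F [-0.37939676  0.32603547 -6.46055675] clk 7.4667
```

>>> {"op": "jog_arm", "data": {
  "moves": [
    {"fingers":1,"slide":[-4,-10,0],"angular":[0,0,0.5]},
    {"fingers":1,"slide":[-12,-32,0],"angular":[0,0,1.6]},
    {"fingers":1,"slide":[-23,-62,0],"angular":[0,0,3.2]},
    {"fingers":1,"slide":[-34,-93,0],"angular":[0,0,5]},
    {"fingers":1,"slide":[-43,-118,0],"angular":[0,0,6]},
    {"fingers":1,"slide":[-49,-134,0],"angular":[0,0,7]},
    {"fingers":1,"slide":[-50,-137,0],"angular":[0,0,7]},
    {"fingers":1,"slide":[-50,-137,0],"angular":[0,0,7]}
  ]
}}

```text
clock: 8.13
tcp_pos: [0.5222, -0.2073, 0.1976]
orientation: [-0.001, 0.168, 0.986, 0.0]
wrist_force: [-0.0, 0.1, -5.9]
finger_gap: 0.0553
grip_force: 50.1
```

```bash
python3 - <<'E'
from h import *
np.set_printoptions(precision=4,suppress=True)
t=avg(4); go([.5214,-.209,.197],-.3386)
P=[read_camera(n) for n in('top','side')]
LV2={k:v for k,v in LV.items()}
fit(LV2,P,[.5214,-.209,-.3386,.147],20)
cs=[]
for p in P:
    u,v=np.round(proj(p,[.5214,-.209,.18])).astype(int); u-=47;v-=47; print(u,v)
    cs.append(cv2.resize(p['color'][v:v+95,u:u+95],(380,380),interpolation=3))
cv2.imwrite('pics/c3.png',np.hstack(cs)[:,:,::-1])
E
```

```text
avg tcp [ 0.5219 -0.2057  0.1979] sd [0.0001 0.0003 0.0002] F [ 0.04  0.43 -5.91] sd [0.43 0.36 0.56] clk 8.3333 gap 0.05489821206834589 J [-0.518  0.303 -0.077  1.192  0.001 -0.184]
tcp [ 0.522  -0.2054  0.1981] slide [-0.6 -3.6  1.1] ang [ 0.04 -0.05  0.24] F [ 0.0111 -0.044  -5.4803] clk 8.3333
fit [ 0.5195 -0.2037 -0.3675  0.1449] yaw deg -21.1
   level_mid 27 [-0.4  1.5]
   level_mid 28 [ 2.4 -0.7]
   level 27 [-1.7  0.3]
   level 28 [1.6 1.5]
   foot_cone 28 [-0.9 -0.2]
   foot_groove 27 [ 0.6 -0.1]
   foot_groove 28 [0.2 0.7]
   foot_flat 27 [0.4 1.9]
   foot_flat 28 [ 0.4 -1.1]
339 160
285 163
```

View pics/c3.png

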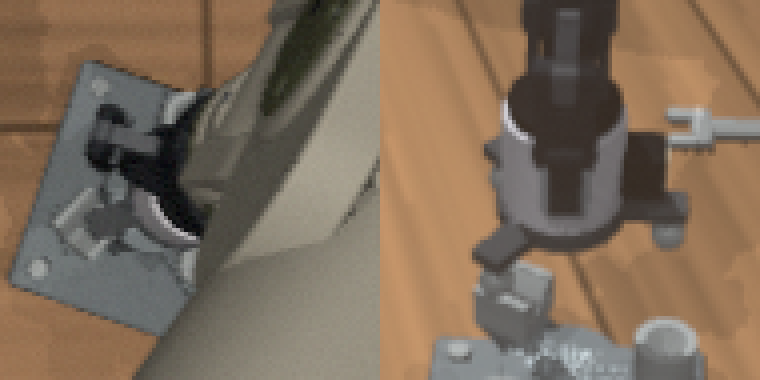

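The level hangs over the mount. In the side view (offset 285,163) the cone ball is at (288,237), directly above the cup rim at (286,341), and the canister axis runs at column ≈183. I check this against the tool-derived pose.

```bash
python3 - <<'E'
from h import *
p=read_camera('side')
cv=lambda u,v:np.array([285+(u+.5)/4-.5,163+(v+.5)/4-.5])
q=[.5219+.0008*.94,-.2057-.0003,-.3386,.147]
inv=lambda a:np.round((a-np.array([285,163])+.5)*4-.5,1)
print('ball pred',inv(proj(p,place(q,(.05,0,.008)))),'read 288,237')
print('axis mid pred',inv(proj(p,place(q,(0,0,.055)))),' flat',inv(proj(p,place(q,(-.028,-.036,.031-.011)))),'read arm end ~122,250')
for d in ([.001,0,0],[0,.001,0],[0,0,.001]): print((proj(p,place(q,(.05,0,.008))+d)-proj(p,place(q,(.05,0,.008))))*4)
mt=[.5214,-.209,-.3386,.0788]
print('cup',inv(proj(p,place(mt,(.05,0,.008)))))
go([.5207,-.2088,.17],-.3386)
E
```

```text
ball pred [296.7 232.4] read 288,237
axis mid pred [190.7 148.6]  flat [122.8 257.8] read arm end ~122,250
[ 2.03407758 -0.38139183]
[-0.73763087 -1.37750806]
[ 0.12917137 -1.61659588]
cup [288.  341.1]
tcp [ 0.52230202 -0.20704192  0.19819223] slide [ 0.9 -2.2 28.2] ang [ 0.01 -0.    0.13] F [-2.79771935e-03 -1.16327741e-01 -5.85507014e+00] clk 8.9833
```

>>> {"op": "jog_arm", "data": {
  "moves": [
    {"fingers":1,"slide":[-1.5,-1,10],"angular":[0,0,0]},
    {"fingers":1,"slide":[-2.5,-1.5,20],"angular":[0,0,0]},
    {"fingers":1,"slide":[-2.5,-1.5,25],"angular":[0,0,0]},
    {"fingers":1,"slide":[-2.5,-1.5,25],"angular":[0,0,0]},
    {"fingers":1,"slide":[-2.5,-1.5,25],"angular":[0,0,0]},
    {"fingers":1,"slide":[-2.5,-1.5,25],"angular":[0,0,0]}
  ]
}}

```text
clock: 9.48
tcp_pos: [0.5242, -0.2092, 0.1731]
orientation: [-0.0, 0.167, 0.986, 0.0]
wrist_force: [-0.6, 0.1, -5.7]
finger_gap: 0.0549
grip_force: 50.0
```

```bash
python3 - <<'E'
from h import *
np.set_printoptions(precision=4,suppress=True)
t=avg(5); go([.5236,-.2098,.15],-.3386)
P=[read_camera(n) for n in('top','side')]
q=fit(LV,P,[.5214,-.209,-.3386,.12],20)
p=P[1]; im=cv2.resize(p['color'][185:285,285:385],(600,600),interpolation=3)
o=np.array([285,185]); Q=[.5214,-.209,-.3386]
for m in [(.05,0,.130),(-.028,.036,.130),(-.028,-.036,.130),(.05,0,.087),(-.028,.036,.087),(-.028,-.036,.079),(0,0,.177)]:
    c=(proj(p,place(Q,m))-o+.5)*6-.5; print(m,c); cv2.drawMarker(im,tuple(int(round(x)) for x in c),(255,0,0),cv2.MARKER_CROSS,12,1)
cv2.imwrite('pics/c4.png',im[:,:,::-1])
E
```

```text
avg tcp [ 0.5244 -0.2093  0.1736] sd [0.     0.     0.0001] F [-0.14  0.   -6.15] sd [0.19 0.17 0.37] clk 9.7333 gap 0.05505483746760085 J [-0.522  0.321 -0.113  1.136  0.    -0.186]
tcp [ 0.5244 -0.2093  0.1736] slide [ 0.7 -0.7 23.6] ang [-0.    0.05  0.14] F [-0.3791 -0.088  -5.7263] clk 9.7333
fit [ 0.5224 -0.2037 -0.2669  0.114 ] yaw deg -15.3
   level_mid 35 [-1.6  3.2]
   level_mid 36 [ 0.  -0.1]
   level 36 [ 4.  -2.1]
   foot_cone 35 [ 0.5 -5.7]
   foot_cone 36 [-3.8 -1.7]
   foot_groove 35 [ 0.6 -0.1]
   foot_groove 36 [2.6 4.7]
   foot_flat 36 [-2.2  1.4]
(0.05, 0, 0.13) [440.0403 283.1499]
(-0.028, 0.036, 0.13) [201.6903 197.088 ]
(-0.028, -0.036, 0.13) [184.2209 351.807 ]
(0.05, 0, 0.087) [432.3401 379.4959]
(-0.028, 0.036, 0.087) [202.4041 292.1687]
(-0.028, -0.036, 0.079) [185.8795 465.8965]
(0, 0, 0.177) [283.8712 162.1528]
```

View pics/c4.png

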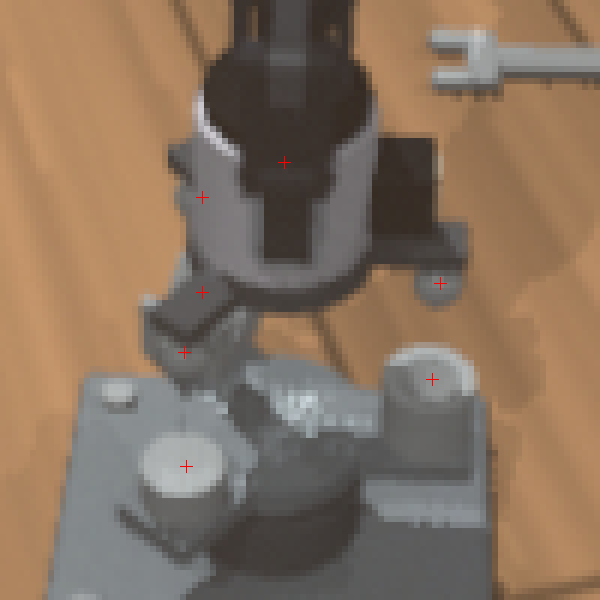

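The predicted seat-aligned crosses coincide with the cone ball (438,284) and flat ball (186,355) to about 1–2 mm. The cup centre at (431,372) suggests a seat height of about 0.08. I bring it down by feel.

>>> {"op": "jog_arm", "data": {
  "moves": [
    {"fingers":1,"slide":[0.5,-0.5,8],"angular":[0,0,0]},
    {"fingers":1,"slide":[0.5,-0.5,16],"angular":[0,0,0]},
    {"fingers":1,"slide":[0.5,-0.5,24],"angular":[0,0,0]},
    {"fingers":1,"slide":[0.5,-0.5,29],"angular":[0,0,0]},
    {"fingers":1,"slide":[0.5,-0.5,30],"angular":[0,0,0]},
    {"fingers":1,"slide":[0.5,-0.5,30],"angular":[0,0,0]},
    {"fingers":1,"slide":[0.5,-0.5,30],"angular":[0,0,0]}
  ]
}}

```text
clock: 10.92
tcp_pos: [0.5236, -0.2095, 0.1432]
orientation: [-0.0, 0.167, 0.986, 0.0]
wrist_force: [0.8, -0.3, -6.2]
finger_gap: 0.0548
grip_force: 50.0
```

>>> {"op": "jog_arm", "data": {
  "moves": [
    {"fingers":1,"slide":[0,0,1],"angular":[0,0,0]},
    {"fingers":1,"slide":[0,0,2],"angular":[0,0,0]},
    {"fingers":1,"slide":[0,0,3],"angular":[0,0,0]},
    {"fingers":1,"slide":[0,0,3],"angular":[0,0,0]}
  ]
}}

```text
clock: 11.25
tcp_pos: [0.5235, -0.2095, 0.1402]
orientation: [0.0, 0.167, 0.986, 0.0]
wrist_force: [0.5, 0.6, -6.2]
finger_gap: 0.0547
grip_force: 50.0
```

Balls at about 0.089, and no contact yet.

>>> {"op": "jog_arm", "data": {
  "moves": [
    {"fingers":1,"slide":[0,0,1],"angular":[0,0,0]},
    {"fingers":1,"slide":[0,0,2],"angular":[0,0,0]},
    {"fingers":1,"slide":[0,0,2],"angular":[0,0,0]}
  ]
}}

```text
clock: 11.5
tcp_pos: [0.5235, -0.2095, 0.138]
orientation: [-0.0, 0.167, 0.986, 0.0]
wrist_force: [0.1, 0.3, -5.9]
finger_gap: 0.0549
grip_force: 50.0
```

>>> {"op": "jog_arm", "data": {
  "moves": [
    {"fingers":1,"slide":[0,0,1],"angular":[0,0,0]},
    {"fingers":1,"slide":[0,0,2],"angular":[0,0,0]},
    {"fingers":1,"slide":[0,0,2],"angular":[0,0,0]}
  ]
}}

```text
clock: 11.75
tcp_pos: [0.5234, -0.2095, 0.136]
orientation: [-0.0, 0.167, 0.986, 0.0]
wrist_force: [0.5, -0.2, -5.6]
finger_gap: 0.0551
grip_force: 50.0
```

>>> {"op": "jog_arm", "data": {
  "moves": [
    {"fingers":1,"slide":[0,0,1],"angular":[0,0,0]},
    {"fingers":1,"slide":[0,0,1],"angular":[0,0,0]},
    {"fingers":1,"slide":[0,0,1],"angular":[0,0,0]}
  ]
}}

```text
clock: 12.0
tcp_pos: [0.5235, -0.2095, 0.1351]
orientation: [-0.0, 0.167, 0.986, 0.0]
wrist_force: [0.2, 0.0, -7.3]
finger_gap: 0.0553
grip_force: 50.0
```

>>> {"op": "jog_arm", "data": {
  "moves": [
    {"fingers":1,"slide":[0,0,1],"angular":[0,0,0]},
    {"fingers":1,"slide":[0,0,1],"angular":[0,0,0]},
    {"fingers":1,"slide":[0,0,1],"angular":[0,0,0]}
  ]
}}

```text
clock: 12.25
tcp_pos: [0.5235, -0.2095, 0.1342]
orientation: [-0.0, 0.167, 0.986, 0.0]
wrist_force: [-0.3, 0.5, -5.6]
finger_gap: 0.0549
grip_force: 50.0
```

>>> {"op": "jog_arm", "data": {
  "moves": [
    {"fingers":1,"slide":[0,0,1],"angular":[0,0,0]},
    {"fingers":1,"slide":[0,0,1],"angular":[0,0,0]},
    {"fingers":1,"slide":[0,0,1],"angular":[0,0,0]}
  ]
}}

```text
clock: 12.5
tcp_pos: [0.5235, -0.2095, 0.1331]
orientation: [-0.0, 0.167, 0.986, 0.0]
wrist_force: [-0.2, -0.2, -5.6]
finger_gap: 0.0553
grip_force: 50.0
```

>>> {"op": "jog_arm", "data": {
  "moves": [
    {"fingers":1,"slide":[0,0,1],"angular":[0,0,0]},
    {"fingers":1,"slide":[0,0,1],"angular":[0,0,0]},
    {"fingers":1,"slide":[0,0,1],"angular":[0,0,0]}
  ]
}}

```text
clock: 12.75
tcp_pos: [0.5237, -0.2095, 0.1323]
orientation: [0.0, 0.167, 0.986, 0.0]
wrist_force: [0.5, 0.5, -4.6]
finger_gap: 0.0552
grip_force: 50.1
```

>>> {"op": "jog_arm", "data": {
  "moves": [
    {"fingers":1,"slide":[0,0,0.5],"angular":[0,0,0]},
    {"fingers":1,"slide":[0,0,0.5],"angular":[0,0,0]},
    {"fingers":1,"slide":[0,0,0.5],"angular":[0,0,0]}
  ]
}}

```text
clock: 13.0
tcp_pos: [0.5238, -0.2096, 0.1321]
orientation: [0.0, 0.167, 0.986, -0.0]
wrist_force: [0.6, 0.3, -3.1]
finger_gap: 0.055
grip_force: 50.3
```

```bash
python3 -c "
from h import *
avg(5)"
```

```text
avg tcp [ 0.5238 -0.2096  0.1321] sd [0. 0. 0.] F [-0.31  0.82 -1.39] sd [0.57 0.51 0.51] clk 13.25 gap 0.054734659758637394 J [-0.523  0.348 -0.182  1.041  0.    -0.187]
```

The mount now carries about 4.7 N of the weight, so the feet are resting lightly. I release gently.

>>> {"op": "jog_arm", "data": {
  "moves": [
    {"fingers":1,"slide":[0,0,0],"angular":[0,0,0]},
    {"fingers":1,"slide":[0,0,0.2],"angular":[0,0,0]},
    {"fingers":1,"slide":[0,0,0.2],"angular":[0,0,0]},
    {"fingers":1,"slide":[0,0,0.2],"angular":[0,0,0]}
  ],
  "squeeze": 20
}}

```text
clock: 13.58
tcp_pos: [0.5238, -0.2096, 0.1319]
orientation: [0.0, 0.167, 0.986, -0.0]
wrist_force: [-1.7, 1.2, 1.9]
finger_gap: 0.0549
grip_force: 50.6
```

>>> {"op": "jog_arm", "data": {
  "moves": [
    {"fingers":0.3,"slide":[0,0,0],"angular":[0,0,0]},
    {"fingers":0.25,"slide":[0,0,0],"angular":[0,0,0]},
    {"fingers":0.2,"slide":[0,0,0],"angular":[0,0,0]},
    {"fingers":0.1,"slide":[0,0,0],"angular":[0,0,0]},
    {"fingers":0,"slide":[0,0,0],"angular":[0,0,0]},
    {"fingers":0,"slide":[0,0,0],"angular":[0,0,0]},
    {"fingers":0,"slide":[0,0,0],"angular":[0,0,0]},
    {"fingers":0,"slide":[0,0,0],"angular":[0,0,0]}
  ]
}}

```text
clock: 14.25
tcp_pos: [0.5235, -0.2096, 0.1315]
orientation: [-0.0, 0.167, 0.986, 0.0]
wrist_force: [-0.2, 0.6, -0.8]
finger_gap: 0.0854
grip_force: 0.0
```

>>> {"op": "jog_arm", "data": {
  "moves": [
    {"fingers":0,"slide":[0,0,-15],"angular":[0,0,0]},
    {"fingers":0,"slide":[0,0,-40],"angular":[0,0,0]},
    {"fingers":0,"slide":[0,0,-70],"angular":[0,0,0]},
    {"fingers":0,"slide":[0,0,-85],"angular":[0,0,0]},
    {"fingers":1,"slide":[2,0.5,-85],"angular":[0,0,0]},
    {"fingers":1,"slide":[2,0.5,-85],"angular":[0,0,0]},
    {"fingers":1,"slide":[2,0.5,-85],"angular":[0,0,0]},
    {"fingers":1,"slide":[2,0.5,-85],"angular":[0,0,0]},
    {"fingers":1,"slide":[2,0.5,-85],"angular":[0,0,0]},
    {"fingers":1,"slide":[2,0.5,-85],"angular":[0,0,0]}
  ]
}}

```text
clock: 15.08
tcp_pos: [0.5213, -0.2081, 0.2154]
orientation: [-0.001, 0.167, 0.986, 0.0]
wrist_force: [0.8, -0.7, 0.1]
finger_gap: 0.0121
grip_force: 0.0
```

```bash
python3 - <<'E'
from h import *
t=avg(5); p=read_camera('side')
im=cv2.resize(p['color'][185:285,285:385],(600,600),interpolation=3)
o=np.array([285,185]); Q=[.5214,-.209,-.3386]
for m in [(.05,0,.089),(-.028,-.036,.089),(0,0,.167),(.05,0,.081+.020)]:
    c=(proj(p,place(Q,m))-o+.5)*6-.5; print(m,c); cv2.drawMarker(im,tuple(int(round(x)) for x in c),(255,0,0),cv2.MARKER_CROSS,12,1)
cv2.imwrite('pics/c5.png',im[:,:,::-1])
E
```

```text
avg tcp [ 0.5216 -0.2083  0.216 ] sd [0.0001 0.0001 0.0002] F [-0.04 -0.24 -0.43] sd [0.28 0.5  0.3 ] clk 15.3333 gap -6.98344757143171e-05 J [-0.523  0.296 -0.041  1.234  0.    -0.187]
(0.05, 0, 0.089) [432.68609962 375.1663577 ]
(-0.028, -0.036, 0.089) [185.56561673 444.30684869]
(0, 0, 0.167) [283.33465133 187.07880464]
(0.05, 0, 0.101) [434.78651816 348.88588843]
```

View pics/c5.png

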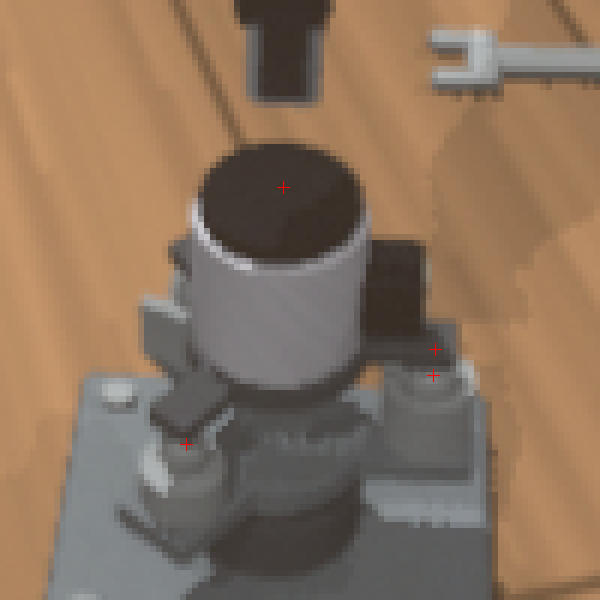

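The level stands seated: the cone ball is in the cup at about (433,375), the flat ball is on the pad at (186,444), and the canister is upright. I press down on the cap centre.

>>> {"op": "jog_arm", "data": {
  "moves": [
    {"fingers":1,"slide":[0,-0.5,12],"angular":[0,0,0]},
    {"fingers":1,"slide":[0,-0.5,24],"angular":[0,0,0]},
    {"fingers":1,"slide":[0,-0.5,32],"angular":[0,0,0]},
    {"fingers":1,"slide":[0,-0.5,34],"angular":[0,0,0]},
    {"fingers":1,"slide":[0,-0.5,34],"angular":[0,0,0]},
    {"fingers":1,"slide":[0,-0.5,34],"angular":[0,0,0]},
    {"fingers":1,"slide":[0,-0.5,34],"angular":[0,0,0]}
  ]
}}

```text
clock: 15.97
tcp_pos: [0.522, -0.2091, 0.1832]
orientation: [0.0, 0.167, 0.986, -0.0]
wrist_force: [-0.0, 0.1, 0.8]
finger_gap: -0.0003
grip_force: 0.0
```

>>> {"op": "jog_arm", "data": {
  "moves": [
    {"fingers":1,"slide":[0,0,1],"angular":[0,0,0]},
    {"fingers":1,"slide":[0,0,1],"angular":[0,0,0]},
    {"fingers":1,"slide":[0,0,1],"angular":[0,0,0]}
  ]
}}

```text
clock: 16.22
tcp_pos: [0.5218, -0.2089, 0.1818]
orientation: [0.0, 0.167, 0.986, -0.0]
wrist_force: [-1.5, -0.5, 0.1]
finger_gap: 0.0002
grip_force: 0.0
```

>>> {"op": "jog_arm", "data": {
  "moves": [
    {"fingers":1,"slide":[0,0,1],"angular":[0,0,0]},
    {"fingers":1,"slide":[0,0,1],"angular":[0,0,0]},
    {"fingers":1,"slide":[0,0,1],"angular":[0,0,0]}
  ]
}}

```text
clock: 16.47
tcp_pos: [0.5216, -0.2088, 0.1805]
orientation: [0.0, 0.167, 0.986, 0.0]
wrist_force: [0.8, 0.9, -0.6]
finger_gap: -0.0001
grip_force: 0.0
```

>>> {"op": "jog_arm", "data": {
  "moves": [
    {"fingers":1,"slide":[0,0,1],"angular":[0,0,0]},
    {"fingers":1,"slide":[0,0,1],"angular":[0,0,0]},
    {"fingers":1,"slide":[0,0,1],"angular":[0,0,0]}
  ]
}}

```text
clock: 16.72
tcp_pos: [0.5216, -0.2088, 0.1794]
orientation: [-0.0, 0.167, 0.986, 0.0]
wrist_force: [-1.4, -0.1, 0.3]
finger_gap: 0.0
grip_force: 0.0
```

>>> {"op": "jog_arm", "data": {
  "moves": [
    {"fingers":1,"slide":[0,0,1],"angular":[0,0,0]},
    {"fingers":1,"slide":[0,0,1],"angular":[0,0,0]},
    {"fingers":1,"slide":[0,0,1],"angular":[0,0,0]}
  ]
}}

```text
clock: 16.97
tcp_pos: [0.5216, -0.2088, 0.1784]
orientation: [-0.0, 0.167, 0.986, 0.0]
wrist_force: [0.9, 0.2, -0.1]
finger_gap: -0.0002
grip_force: 0.0
```

>>> {"op": "jog_arm", "data": {
  "moves": [
    {"fingers":1,"slide":[0,0,0.7],"angular":[0,0,0]},
    {"fingers":1,"slide":[0,0,0.7],"angular":[0,0,0]},
    {"fingers":1,"slide":[0,0,0.7],"angular":[0,0,0]}
  ]
}}

```text
clock: 17.22
tcp_pos: [0.5216, -0.2088, 0.1778]
orientation: [-0.0, 0.167, 0.986, 0.0]
wrist_force: [0.9, 0.0, -0.3]
finger_gap: 0.0
grip_force: 0.0
```

>>> {"op": "jog_arm", "data": {
  "moves": [
    {"fingers":1,"slide":[0,0,0.7],"angular":[0,0,0]},
    {"fingers":1,"slide":[0,0,0.7],"angular":[0,0,0]},
    {"fingers":1,"slide":[0,0,0.7],"angular":[0,0,0]}
  ]
}}

```text
clock: 17.47
tcp_pos: [0.5217, -0.2089, 0.1771]
orientation: [0.0, 0.167, 0.986, 0.0]
wrist_force: [0.3, -0.1, 0.2]
finger_gap: 0.0002
grip_force: 0.0
```

>>> {"op": "jog_arm", "data": {
  "moves": [
    {"fingers":1,"slide":[0,0,0.7],"angular":[0,0,0]},
    {"fingers":1,"slide":[0,0,0.7],"angular":[0,0,0]},
    {"fingers":1,"slide":[0,0,0.7],"angular":[0,0,0]}
  ]
}}

```text
clock: 17.72
tcp_pos: [0.5217, -0.2089, 0.1769]
orientation: [0.0, 0.167, 0.986, -0.0]
wrist_force: [-2.2, 0.3, 4.4]
finger_gap: 0.0003
grip_force: 2.1
```

>>> {"op": "jog_arm", "data": {
  "moves": [
    {"fingers":1,"slide":[0,0,0.7],"angular":[0,0,0]},
    {"fingers":1,"slide":[0,0,0.7],"angular":[0,0,0]},
    {"fingers":1,"slide":[0,0,0.7],"angular":[0,0,0]}
  ]
}}

```text
clock: 17.97
tcp_pos: [0.5218, -0.2089, 0.1769]
orientation: [0.001, 0.167, 0.986, -0.0]
wrist_force: [-3.1, 1.5, 8.8]
finger_gap: -0.0001
grip_force: 4.1
```

>>> {"op": "jog_arm", "data": {
  "moves": [
    {"fingers":1,"slide":[0,0,0.15],"angular":[0,0,0]},
    {"fingers":1,"slide":[0,0,0.15],"angular":[0,0,0]},
    {"fingers":1,"slide":[0,0,0.15],"angular":[0,0,0]},
    {"fingers":1,"slide":[0,0,0.15],"angular":[0,0,0]}
  ]
}}

```text
clock: 18.3
tcp_pos: [0.5217, -0.2089, 0.1768]
orientation: [0.001, 0.167, 0.986, -0.0]
wrist_force: [-3.1, 0.9, 8.7]
finger_gap: 0.0
grip_force: 4.5
```

```bash
python3 -c "
from h import *
avg(6)"
```

```text
avg tcp [ 0.5218 -0.2089  0.1768] sd [0. 0. 0.] F [-2.35  1.15  9.32] sd [0.63 0.19 0.42] clk 18.6 gap -0.00020415892983963695 J [-0.524  0.314 -0.115  1.141 -0.    -0.187]
```

>>> {"op": "jog_arm", "data": {
  "moves": [
    {"fingers":1,"slide":[0,0,0],"angular":[0,0,0]},
    {"fingers":1,"slide":[0,0,0],"angular":[0,0,0]},
    {"fingers":1,"slide":[0,0,0],"angular":[0,0,0]},
    {"fingers":1,"slide":[0,0,0],"angular":[0,0,0]},
    {"fingers":1,"slide":[0,0,-0.6],"angular":[0,0,0]},
    {"fingers":1,"slide":[0,0,-1.5],"angular":[0,0,0]},
    {"fingers":1,"slide":[0,0,-5],"angular":[0,0,0]},
    {"fingers":1,"slide":[0,0,-20],"angular":[0,0,0]},
    {"fingers":1,"slide":[0,0,-45],"angular":[0,0,0]},
    {"fingers":1,"slide":[0,0,-60],"angular":[0,0,0]}
  ]
}}

```text
clock: 19.43
tcp_pos: [0.5219, -0.209, 0.2369]
orientation: [0.0, 0.167, 0.986, -0.0]
wrist_force: [1.3, 0.1, -0.3]
finger_gap: 0.0001
grip_force: 0.0
```

```bash
python3 - <<'E'
from h import *
t=avg(4); p=read_camera('side')
im=cv2.resize(p['color'][185:285,285:385],(600,600),interpolation=3)
cv2.imwrite('pics/c6.png',im[:,:,::-1])
E
```

```text
avg tcp [ 0.5226 -0.2094  0.2375] sd [0.0006 0.0003 0.0018] F [ 0.66 -0.23  0.52] sd [0.63 0.63 1.36] clk 19.6333 gap 0.00013300997949036416 J [-0.524  0.29  -0.003  1.277  0.    -0.188]
```

View pics/c6.png

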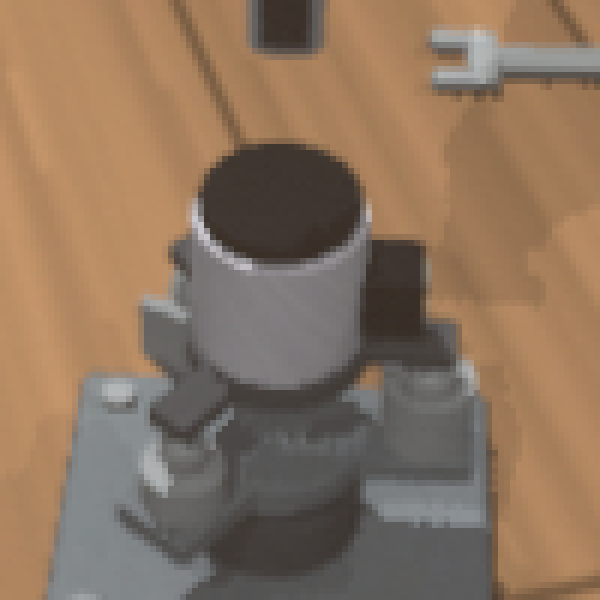

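The picture is unchanged after pressing: the level stands upright with its feet in the seats, and the gripper is clear above at (287,20). I hand in.

```bash
python3 -c "
from workcell import *
print(hand_in())"
```

```text
the job is handed in; nothing more can be done
None
```

The level is seated upright on the far mount, bedded in with about 9.7 N on the cap for roughly a second, released, and handed in; the hand-in returned no verdict, and the groove foot was hidden from the camera, so I couldn't check it directly.

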